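# Lay two spindles on their matching V-blocks

## Robot

A 6-joint arm with a two-finger parallel gripper is mounted at the origin on the work surface. World frame = base frame: x ahead of the robot, y to its left, z up, the work surface at z = 0. Lengths are in mm, angles in degrees, forces in N, time in s.
With the tool pointing down it reaches from about 300 to 850 mm from the base axis. Payload 4.2 kg.
Tool frame: the origin (TCP) lies at the centre of the arm's flange, where the gripper is bolted on; the fingertips stand 191 mm ahead of it and the grasp point (between the pads) lies 172 mm ahead of it; y points along the fingers, x is the direction in which the jaws open and shut, and the axes are right-handed (so a half turn about y gives the same grasp; the last joint's range is limited). The gripper opens to 91 mm and grips with 3 to 60 N. Pads are 32 mm wide; open, the fingers measure 118 mm over their backs; the gripper's body (76 mm by 178 mm) begins 60 mm behind the grasp point.
Start: joints at [75.229, 18.312, 89.639, -0, 72.044, -1.146], TCP at [135.447, 558.818, 404.776] pointing down, gripper open.
Joint ranges: [-177.97, 177.97], [-48.28, 115.42], [12.27, 149.76], [-77.06, 257.06], [2.81, 150.46], [-146.56, 146.56]. Speed limits (degrees/s): [147.25, 147.25, 180, 180, 180, 180].

## Interface

Orientations are given as [roll, pitch, yaw] about the fixed x, y, z axes, in that order (R = Rz(yaw) Ry(pitch) Rx(roll)).
In Python, from workcell import env gives the robot as it stands.
- The arm moves only by the tool carry_out, never from a script. Its argument "increments" is a list of rows, each a list of 3 entries, a list of its own where there are three numbers: the turn, a rotation vector about the tool's x, y, z in rad, then the shift along the tool's x, y, z in mm, then the closure, from 0 (fully open) to 1 (shut). In form: [[[wx, wy, wz], [dx, dy, dz], claw], ...]. A call has 1 to 10 rows; each row is the pose to reach, as a shift and turn from the pose commanded when the call began, along the tool's axes at that moment; what a row does not reach only later rows make up. A row lasts 1/12 s, in which the tool goes at most 41.7 mm and 7.16 degrees, less where a joint would pass 70% of its speed; a pose out of reach is approached as far as the arm can. A call with a gripper value outside its range is refused whole. The fingers move at their own pace and stop on an object; "force" is the grip in N (left out, the last holds). Time passes only in rows, so rows that repeat a pose let the fingers close. It gives the time, the measured TCP pose, the force and the opening at its end, in the units of the state.
- env.state(): the state, without advancing time (a new reading comes with each control period).
- env.grab_frame(name): name is "side" or "top" or "wrist"; returns a dict with "frame" (480x640x3 uint8, blue, green, red), "z_map" (480x640 float32, mm along the optical axis (not along the pixel's ray), 0 where there is no reading), "camera_matrix" (3x3 intrinsics, pixels), "k1" (the pictures are not rectified: a ray, as slopes to the right and down, at radius r is drawn at 1 + k1 r^2 times it, then the intrinsics apply), "rvec" (rotation vector, rad) and "tvec" (3), from world to camera coordinates, as OpenCV has them; the wrist camera has in their place "hand_eye" (4x4, takes a point from camera to tool coordinates, whose origin is the TCP and whose axes are the tool frame's). Camera axes: x right, y down, z forward; pixel columns grow to the right and rows downward; lengths in mm; the calibration is good to about 2 mm. A picture is of the moment at which its call begins: read the wrist's pose just before it.
- env.job_done(): hands the job in, once; it reports no verdict.
The state is a dict: "time_s": time; "qpos": joint angles; "qvel": joint speeds; "effort": joint torques, N m; "ee_pos": TCP position; "ee_rot": TCP orientation; "force": force on the tool from outside, world axes, zero at the start; "torque": the same for the moment, N m; "gripper_width": finger opening in mm.
Only numpy, scipy, OpenCV 4.12 (cv2) and the standard library are available. Lean on these libraries where they do the work, as an engineer would, in place of code of your own. Each camera call takes 0.05 s, during which the arm holds its last target. There are 200 camera calls.

## Task

Get the two aluminium spindles ready for marking out: lay the thick one in the larger pair of V-blocks and the thin one in the smaller pair, each bedded fully down in both Vs on its round part and centred lengthwise over its pair, either way round. Set them down gently rather than dropping them, let go, and leave the small drilled block and the bush that lie among them where they are.

Things in the scene. Friction and masses are not known exactly. Their poses are not given: they have to be found in the camera images.
- thick_spindle_mid (a point): middle of the thick spindle's axis. A bare aluminium shaft, 190 mm long, about 0.5 kg: round, 36 mm in diameter, but its last 28 mm at the +x end is a square 36 mm wide. It lies on the bench on a flat of the square, this point 18 mm above the bench. x runs along the shaft, z is up at the start; grip it across the round part near this point.
- thin_spindle_mid (a point): middle of the thin spindle's axis. Same kind of aluminium shaft, 160 mm long, about 0.16 kg, 22 mm in diameter; its last 24 mm at the +x end is a square 22 mm wide. It lies on the bench, this point 11 mm above it. x runs along the shaft, z is up at the start.
- large_vs_seat (a point): where the thick spindle's middle lies when seated and centred in the larger V-blocks: two steel blocks fixed on the steel plate (10 mm thick), each 60 mm wide (y), 50 high, 18 thick (x), centred 34 mm either side of this point along x (50 mm free between). Open-topped 90-degree Vs along x, 22 mm deep, 44 mm mouth. This point is 53.5 mm above the plate, 3.5 mm above the block tops. z up.
- small_vs_seat (a point): where the thin spindle's middle lies when seated and centred in the smaller V-blocks: two steel blocks fixed on the steel plate (10 mm thick), each 40 mm wide (y), 40 high, 14 thick (x), centred 32 mm either side of this point along x (50 mm free between). Open-topped 90-degree Vs along x, 10 mm deep, 20 mm mouth. This point is 45.6 mm above the plate, 5.6 mm above the block tops. z up.
- thick_spindle: the thick spindle itself; origin on its lower side (18 mm below the middle of its axis at the start), axes as for its middle point
- thin_spindle: the thin spindle itself; origin on its lower side (11 mm below the middle of its axis at the start), axes as for its middle point
- drilled_block: flat steel block 55 x 25 x 12 mm with two holes, about half-way between the two pairs of V-blocks; origin at the centre of its underside. Not to be moved.
- bush: brass bush, 30 mm across, 22 mm high, standing on the bench between the two spindles; origin at the centre of its underside. Not to be moved.
Things that resemble listed ones, but are neither listed nor needed, are in the scene too. What is shaped like the thick_spindle but red is not meant. What is shaped like the thin_spindle but black is not meant.

How it is judged (in metres and radians):
At the end, for the whole second after the job is handed in: The thick spindle lies in the larger and the thin spindle in the smaller pair of V-blocks, each with its middle within 15 mm lengthwise, 4 mm sideways and 4 mm in height of the seat point, in line with the Vs within 0.06 rad (either way round), at rest and released (x of thick_spindle_mid in the frame of large_vs_seat between -0.015 and 0.015 m and y of thick_spindle_mid in the frame of large_vs_seat between -0.004 and 0.004 m and z of thick_spindle_mid in the frame of large_vs_seat between -0.004 and 0.004 m and angle between the x axis of thick_spindle_mid and the x axis of large_vs_seat, either way round below 0.06 rad and linear speed of each of thick_spindle, thin_spindle below 0.02 m/s and contact force between the fingers and thick_spindle below 0.1 N and x of thin_spindle_mid in the frame of small_vs_seat between -0.015 and 0.015 m and y of thin_spindle_mid in the frame of small_vs_seat between -0.004 and 0.004 m and z of thin_spindle_mid in the frame of small_vs_seat between -0.004 and 0.004 m and angle between the x axis of thin_spindle_mid and the x axis of small_vs_seat, either way round below 0.06 rad and contact force between the fingers and thin_spindle below 0.1 N); the robot touches nothing.
It fails at once if the drilled block or the bush is shoved more than 40 mm from where it was (distance of any of drilled_block, bush from where it was at the start of the episode above 0.04 m).
It fails at once if the thick spindle is dropped or thrown (faster than 0.5 m/s while not between the fingers: a fall of more than about 12 mm) (linear speed of thick_spindle above 0.5 m/s and contact force between the fingers and thick_spindle below 0.1 N).
It fails at once if the thin spindle is dropped or thrown (faster than 0.5 m/s while not between the fingers: a fall of more than about 12 mm) (linear speed of thin_spindle above 0.5 m/s and contact force between the fingers and thin_spindle below 0.1 N).
It also fails if it takes over 58 s, if anything falls off the work surface, if the arm or the gripper's body presses on something with over 40 N, if the wrist force passes 120 N, or if a joint passes its speed limit or range.

## Working session

There is one attempt and no reset: what is moved stays moved. The work goes in short steps, Python scripts to look and compute and a tool call to move; the robot and the scene stay as the last step left them, time stands still between calls to the robot, and variables do not carry over. Pictures are saved under pics/ and viewed, about 8 in all and at most 12, crops included, and the job is handed in when it is done.

Besides the shell and the picture viewer there is one more tool, called after "Call:" as name(argument=value, ...), one argument or row to a line, values as JSON. carry_out: Moves the arm, as the interface text tells. Its arguments: {"type":"object","properties":{"increments":{"type":"array","items":{"type":"array"}},"force":{"type":"number"}},"required":["increments"]}

```bash
mkdir -p pics; ls
cat > h.py <<'E'
import numpy as np, cv2, pickle
from workcell import env
from scipy.spatial.transform import Rotation as R
def grab(name,save=None):
    s=env.state(); f=env.grab_frame(name); f['state']=s
    pickle.dump(f,open(f'{name}.pkl','wb'))
    if save: cv2.imwrite(f'pics/{save}.png',f['frame'])
    return f
def load(name): return pickle.load(open(f'{name}.pkl','rb'))
def extr(f):
    if 'hand_eye' in f:
        s=f['state']; T=np.eye(4); T[:3,:3]=R.from_euler('xyz',s['ee_rot'],degrees=True).as_matrix(); T[:3,3]=s['ee_pos']
        return T@np.array(f['hand_eye'])
    T=np.eye(4); r=cv2.Rodrigues(np.array(f['rvec'],float))[0]
    T[:3,:3]=r.T; T[:3,3]=-r.T@np.array(f['tvec']).ravel(); return T
def slopes(f,uv):
    K=np.array(f['camera_matrix']); uv=np.atleast_2d(uv).astype(float)
    return cv2.undistortPoints(uv.reshape(-1,1,2),K,np.array([f['k1'],0,0,0.])).reshape(-1,2)
def atz(f,uv,z):  # pixel -> world on plane z
    T=extr(f); d=np.c_[slopes(f,uv),np.ones(len(np.atleast_2d(uv)))]@T[:3,:3].T
    return T[:3,3]+d*((z-T[2,3])/d[:,2])[:,None]
def cloud(f):
    v,u=np.nonzero(f['z_map']>0); z=f['z_map'][v,u]
    s=slopes(f,np.c_[u,v]); P=np.c_[s*z[:,None],z]; T=extr(f)
    return P@T[:3,:3].T+T[:3,3],np.c_[u,v]
E
python3 - <<'E'
from h import *
for n in('top','side'):
    f=grab(n,n+'0'); print(n,np.round(extr(f),2).tolist(),f['k1'],np.array(f['camera_matrix']).tolist())
s=env.state(); print(s)
a=cv2.imread('pics/top0.png')
E
```

```text
pics
top [[0.02, -0.99, 0.14, 255.88], [-1.0, -0.02, -0.01, 80.46], [0.01, -0.14, -0.99, 1368.1], [0.0, 0.0, 0.0, 1.0]] -0.017056672815849685 [[498.66800489999275, 0.0, 316.00265473433956], [0.0, 498.66800489999275, 235.27081667296056], [0.0, 0.0, 1.0]]
side [[0.95, -0.18, 0.26, 63.19], [-0.32, -0.54, 0.78, -1061.78], [0.0, -0.82, -0.57, 872.47], [0.0, 0.0, 0.0, 1.0]] -0.0951156932816561 [[604.6170761143309, 0.0, 322.41392005616154], [0.0, 604.6170761143309, 235.59505886088797], [0.0, 0.0, 1.0]]
{'time_s': 0.1, 'qpos': array([ 7.52295247e+01,  1.83474085e+01,  8.96998944e+01, -1.38551507e-03,
        7.20449173e+01, -1.14486534e+00]), 'qvel': array([-0.07253093, -0.09414998, -0.14500782, -0.02128139, -0.02065182,
        0.08584326]), 'effort': array([ 1.10061799e-03, -4.13333631e+01, -2.32511866e+01,  7.27652782e-02,
        4.22226987e-02, -5.16308421e-05]), 'ee_pos': array([135.40908871, 558.66850479, 404.00658763]), 'ee_rot': array([-89.9994745 ,   0.09222801,  76.37481861]), 'force': array([ 0.2682622 , -0.18054492,  0.02874283]), 'torque': array([-0.02537647, -0.03244506,  0.00711037]), 'gripper_width': 91.13850642136778}
```

View pics/top0.png

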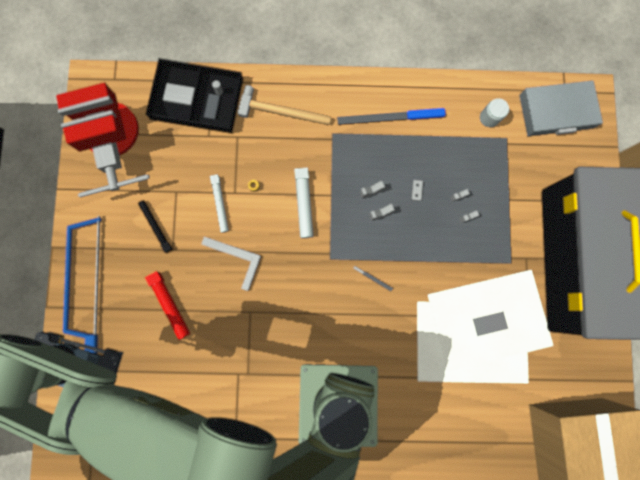

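View pics/side0.png

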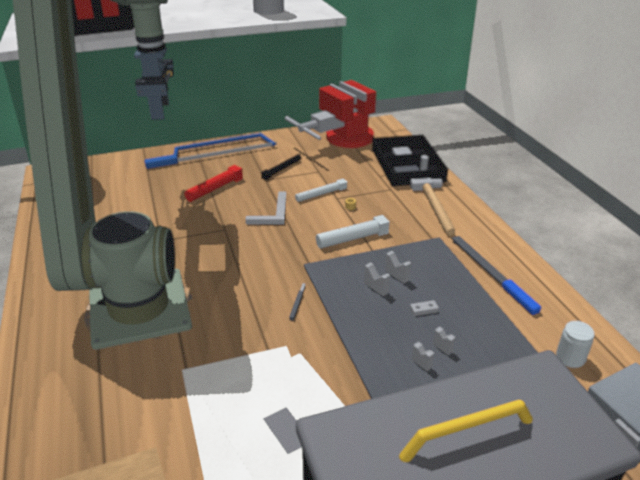

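Run:
```python
from h import *
f=load('top')
for n,uv,z in [('thick sq end',(302,169),18),('thick round end',(306,237),18),('thin sq',(215,175),11),('thin rnd',(224,230),11),('bush',(253,185),22),
 ('L1',(373,188),60),('L2',(383,211),60),('S1',(461,194),50),('S2',(471,216),50),('drill',(417,189),22)]:
    print(n,np.round(atz(f,uv,z)[0],0))
im=f['frame'][150:275,195:505]; cv2.imwrite('pics/crop1.png',cv2.resize(im,None,fx=2.58,fy=2.58,interpolation=cv2.INTER_CUBIC))
```

```text
thick sq end [632. 111.  18.]
thick round end [441.  95.  18.]
thin sq [611. 353.  11.]
thin rnd [456. 321.  11.]
bush [582. 245.  22.]
L1 [573. -82.  60.]
L2 [ 511. -110.   60.]
S1 [ 565. -323.   50.]
S2 [ 505. -349.   50.]
drill [ 583. -209.   22.]
```

View pics/crop1.png

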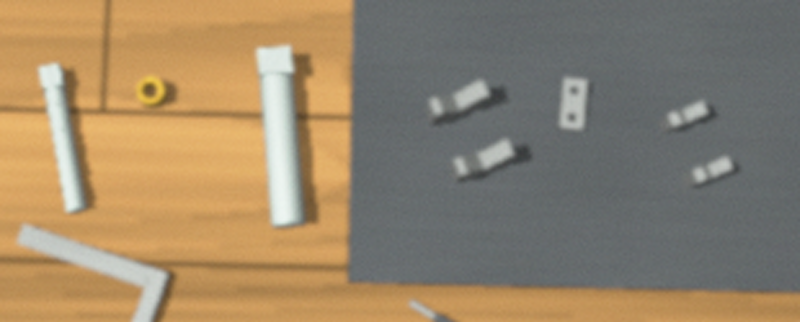

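```bash
cat >> h.py <<'E'
def go(p,yaw):  # shift in tool axes (mm) and rotvec (rad) from the present pose to TCP p, tool x at yaw deg, pointing down
    s=env.state(); r=R.from_euler('xyz',s['ee_rot'],degrees=True); t=R.from_euler('xyz',[-90,0,yaw],degrees=True)
    d=r.inv().apply(np.array(p)-s['ee_pos']); w=(r.inv()*t).as_rotvec()
    print('rot',w.round(4).tolist(),'shift',d.round(1).tolist(),'rows>=',np.ceil(max(np.linalg.norm(d)/41.7,np.degrees(np.linalg.norm(w))/7.16)),
      't',s['time_s'],'w',s['gripper_width'].__round__(1),'F',np.round(s['force'],1),'z',s['ee_pos'].round(1),s['ee_rot'].round(2))
E
python3 - <<'E'
from h import *
f=grab('wrist','w0'); print(np.round(f['hand_eye'],2).tolist(),np.array(f['camera_matrix'])[0,0],f['k1'])
go([500,220,450],90)
E
```

```text
[[1.0, -0.0, -0.0, -0.34], [0.0, -0.27, 0.96, 20.06], [-0.0, -0.96, -0.27, 76.72], [0.0, 0.0, 0.0, 1.0]] 418.05838317473695 -0.05191005886663303
rot [-0.0002, -0.2377, -0.0012] shift [-243.4, -45.6, -434.1] rows>= 12.0 t 0.15 w 91.1 F [ 0.3 -0.5 -0.3] z [135.4 558.7 404.1] [-9.000e+01  7.000e-02  7.638e+01]
```

Call:
carry_out(
  increments=[
    [[0, -0.02, 0], [-20, -4, -36], 0],
    [[0, -0.04, 0], [-40, -8, -71], 0],
    [[0, -0.06, 0], [-60, -11, -107], 0],
    [[0, -0.08, 0], [-80, -15, -143], 0],
    [[0, -0.1, 0], [-100, -19, -178], 0],
    [[0, -0.12, 0], [-120, -23, -214], 0],
    [[0, -0.14, 0], [-140, -26, -250], 0],
    [[0, -0.16, 0], [-160, -30, -285], 0],
    [[0, -0.18, 0], [-180, -34, -321], 0],
    [[0, -0.2, 0], [-200, -38, -357], 0],
  ],
  force=30,
)

```text
time_s: 0.98
ee_pos: [436.3, 278.6, 442.9]
ee_rot: [-90.0, -0.0, 87.9]
force: [0.6, 0.3, -0.6]
gripper_width: 90.7
```

Run:
```python
from h import *
go([490,220,450],90)
```

```text
rot [-0.0002, -0.0368, 0.0001] shift [-56.6, -7.2, -55.8] rows>= 2.0 t 0.9833 w 90.7 F [ 0.6  0.3 -0.6] z [436.3 278.6 442.9] [-89.99  -0.    87.89]
```

Call:
carry_out(
  increments=[
    [[0, -0.018, 0], [-28, -3, -28], 0],
    [[0, -0.037, 0], [-56, -7, -56], 0],
    [[0, -0.037, 0], [-56, -7, -56], 0],
    [[0, -0.037, 0], [-56, -7, -56], 0],
  ],
)

```text
time_s: 1.32
ee_pos: [490.2, 220.8, 449.4]
ee_rot: [-90.0, -0.0, 89.7]
force: [0.0, -0.1, 1.2]
gripper_width: 91.7
```

Run:
```python
from h import *
f=grab('wrist','w1'); s=f['state'];print(s['ee_pos'],s['ee_rot'],s['qvel'].round(2))
```

```text
[490.22376546 220.79133784 449.39276116] [-8.99597746e+01 -8.04337957e-03  8.97174175e+01] [ 3.18 -0.76  1.33  0.96  0.37  0.38]
```

View pics/w1.png

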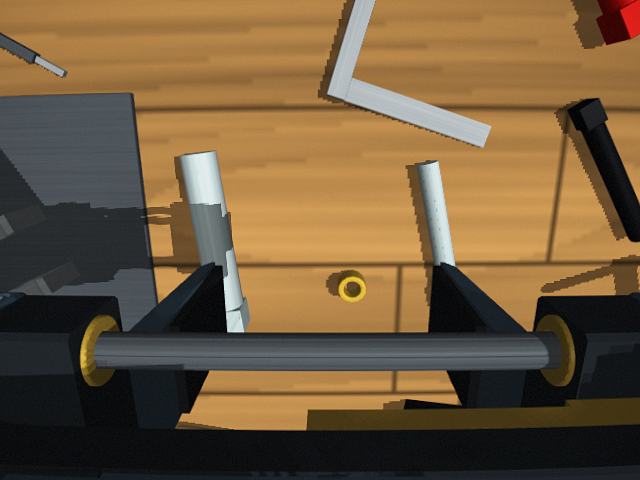

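```bash
cat >> h.py <<'E'
from scipy.optimize import least_squares
def cyl(P,Rr,z0,a0,tol=4):  # fit horizontal cylinder axis: point c(xy), angle; P Nx3
    c0=P[:,:2].mean(0)
    def res(q):
        n=np.array([-np.sin(q[1]),np.cos(q[1])]); l=(P[:,:2]-c0)@n-q[0]
        return np.hypot(l,P[:,2]-q[2])-Rr
    s=least_squares(res,[0,a0,z0],loss='soft_l1',f_scale=1.)
    a=s.x[1]; d=np.array([np.cos(a),np.sin(a)]); n=np.array([-d[1],d[0]]); t=(P[:,:2]-c0)@d
    ok=abs(s.fun)<tol; lo,hi=np.percentile(t[ok],[.3,99.7])
    b=c0+n*s.x[0]; return b,np.degrees(a),s.x[2],b+d*lo,b+d*hi,np.median(abs(s.fun)),ok.sum()
E
python3 - <<'E'
from h import *
for nm,f in(('wrist',load('wrist')),('top',load('top'))):
    P,uv=cloud(f)
    fl=P[(abs(P[:,0]-440)<60)&(abs(P[:,1]-200)<30)]; print(nm,'bench z',np.median(fl[:,2]))
    for n,mid,a,L,r in(('thick',(537,103),4.8,190,18),('thin',(533,337),11.7,160,11)):
        a=np.radians(a);d=np.array([np.cos(a),np.sin(a)]);q=P[:,:2]-mid;t=q@d;l=q@[-d[1],d[0]]
        m=(abs(l)<r+12)&(P[:,2]>r*.7)&(P[:,2]<2*r+8)&(abs(t)<L/2+20)
        rd=m&(t<L/2-35)
        if nm=='wrist': rd&=(uv[:,1]<262)
        b,an,z,lo,hi,e,k=cyl(P[rd],r,r,a); dd=np.array([np.cos(np.radians(an)),np.sin(np.radians(an))])
        tt=(P[m][:,:2]-lo)@dd
        print(n,b.round(1),'ang',round(an,2),'z',z.round(1),'lo end',lo.round(1),'mid',(lo+dd*L/2).round(1),'extent',np.percentile(tt,99.5).round(1),'res',e.round(2),k)
    T=P[P[:,1]<0]
    if nm=='top':
        for n,mid,zt,w in(('L',(542,-96),60,50),('S',(535,-336),50,45)):
            m=(np.hypot(P[:,0]-mid[0],P[:,1]-mid[1])<70)&(P[:,2]>zt-10)&(P[:,2]<zt+10); Q=P[m]
            print(n,m.sum(),np.median(Q[:,2]),cv2.minAreaRect(Q[:,:2].astype(np.float32)))
E
```

```text
wrist bench z 354.82004512905837
thick [494.6  98.9] ang 6.18 z 17.6 lo end [442.6  93.3] mid [537.1 103.5] extent 185.0 res 0.45 3997
thin [502.2 330.1] ang 12.98 z 10.6 lo end [454.2 319.1] mid [532.1 337. ] extent 107.3 res 0.44 2172
top bench z 0.2631530224357448
thick [517.  100.5] ang 6.35 z 17.9 lo end [441.2  92.1] mid [535.6 102.6] extent 189.0 res 1.34 674
thin [513.7 332.4] ang 13.31 z 10.9 lo end [452.4 317.9] mid [530.2 336.3] extent 159.8 res 1.29 344
L 197 57.11349526328286 ((542.42919921875, -92.6505126953125), (86.65150451660156, 60.0032844543457), 22.785202026367188)
S 157 48.0067136273567 ((536.0628051757812, -335.0459289550781), (78.88001251220703, 42.3754997253418), 22.08515739440918)
```

Run:
```python
from h import *
go([536.5,103,260],96.2);go([536.5,103,197],96.2)
```

```text
rot [-0.0013, -0.1111, 0.0003] shift [-118.7, 189.2, -47.8] rows>= 6.0 t 1.3667 w 91.0 F [-0.   0.9 -0.6] z [489.3 221.8 449.3] [-8.992e+01 -1.000e-02  8.984e+01]
rot [-0.0013, -0.1111, 0.0003] shift [-118.7, 252.2, -47.9] rows>= 7.0 t 1.3667 w 91.0 F [-0.   0.9 -0.6] z [489.3 221.8 449.3] [-8.992e+01 -1.000e-02  8.984e+01]
```

Call:
carry_out(
  increments=[
    [[0, -0.02, 0], [-20, 30, -8], 0],
    [[0, -0.05, 0], [-50, 60, -20], 0],
    [[0, -0.08, 0], [-80, 95, -32], 0],
    [[0, -0.11, 0], [-105, 130, -42], 0],
    [[0, -0.111, 0], [-119, 160, -48], 0],
    [[0, -0.111, 0], [-119, 189, -48], 0],
    [[0, -0.111, 0], [-119, 212, -48], 0],
    [[0, -0.111, 0], [-119, 232, -48], 0],
    [[0, -0.111, 0], [-119, 232, -48], 0],
    [[0, -0.111, 0], [-119, 232, -48], 0],
  ],
)

```text
time_s: 2.2
ee_pos: [536.3, 104.5, 217.2]
ee_rot: [-89.9, -0.0, 96.4]
force: [0.3, 0.6, 0.5]
gripper_width: 91.2
```

Run:
```python
from h import *
go([536.5,103,197],96.2)
```

```text
rot [-0.0025, 0.0037, 0.0002] shift [-1.5, 20.2, -0.1] rows>= 1.0 t 2.2 w 91.2 F [0.3 0.6 0.5] z [536.3 104.5 217.2] [-8.985e+01 -1.000e-02  9.641e+01]
```

Call:
carry_out(
  increments=[
    [[0, 0, 0], [-1, 10, 0], 0],
    [[0, 0, 0], [-1, 20, 0], 0],
    [[0, 0, 0], [-1, 20, 0], 0],
    [[0, 0, 0], [-1, 20, 0], 1],
    [[0, 0, 0], [-1, 20, 0], 1],
    [[0, 0, 0], [-1, 20, 0], 1],
    [[0, 0, 0], [-1, 20, 0], 1],
    [[0, 0, 0], [-1, 20, 0], 1],
    [[0, 0, 0], [-1, 20, 0], 1],
    [[0, 0, 0], [-1, 20, 0], 1],
  ],
  force=40,
)

```text
time_s: 3.03
ee_pos: [537.2, 102.2, 197.9]
ee_rot: [-90.0, -0.0, 96.3]
force: [-0.8, -0.3, 0.2]
gripper_width: 47.7
```

Run:
```python
from h import *
go([536.5,103,197],96.2)
```

```text
rot [0.0003, 0.0019, 0.0001] shift [0.8, 0.9, 0.6] rows>= 1.0 t 3.0333 w 47.7 F [-0.8 -0.3  0.2] z [537.2 102.2 197.9] [-9.002e+01 -1.000e-02  9.631e+01]
```

Still closing; wait, then lift gently.

Call:
carry_out(
  increments=[
    [[0, 0, 0], [0, 0, 0], 1],
    [[0, 0, 0], [0, 0, 0], 1],
    [[0, 0, 0], [0, 0, 0], 1],
    [[0, 0, 0], [0, 0, 0], 1],
    [[0, 0, 0], [0, 0, 0], 1],
    [[0, 0, 0], [0, -3, 0], 1],
    [[0, 0, 0], [0, -10, 0], 1],
    [[0, 0, 0], [0, -20, 0], 1],
    [[0, 0, 0], [0, -30, 0], 1],
    [[0, 0, 0], [0, -30, 0], 1],
  ],
)

```text
time_s: 3.87
ee_pos: [538.0, 102.2, 230.2]
ee_rot: [-90.3, -0.0, 96.3]
force: [0.8, 0.8, -4.7]
gripper_width: 35.4
```

Run:
```python
from h import *
f=grab('side','s1'); go([542.4,-92.7,330],112.7)
im=f['frame'][120:300,250:490]; cv2.imwrite('pics/s1.png',cv2.resize(im,None,fx=3,fy=3,interpolation=cv2.INTER_CUBIC))
```

```text
rot [0.0036, -0.2861, -0.0004] shift [-194.2, -100.7, 16.4] rows>= 6.0 t 3.9167 w 35.2 F [ 0.5  0.6 -4.9] z [537.7 102.2 229.4] [-9.021e+01 -1.000e-02  9.631e+01]
```

View pics/s1.png

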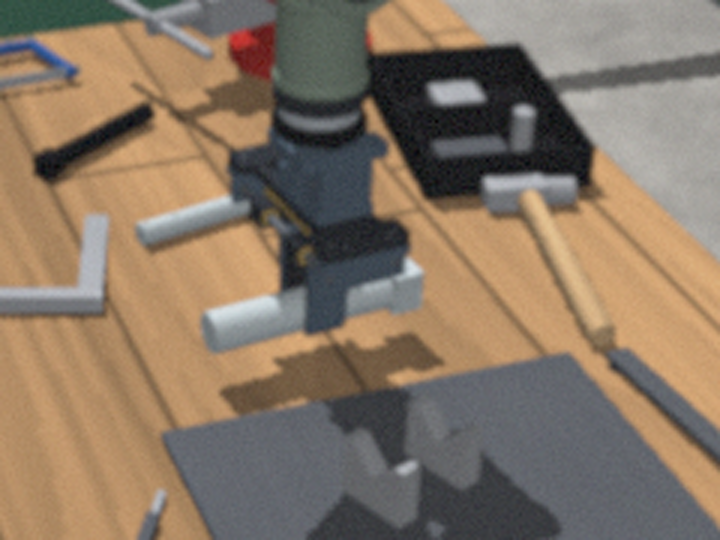

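Call:
carry_out(
  increments=[
    [[0, 0, 0], [-4, -12, 0], 1],
    [[0, -0.01, 0], [-14, -34, 1], 1],
    [[0, -0.05, 0], [-34, -58, 3], 1],
    [[0, -0.09, 0], [-60, -78, 6], 1],
    [[0, -0.14, 0], [-90, -92, 9], 1],
    [[0, -0.19, 0], [-120, -100, 12], 1],
    [[0, -0.24, 0], [-150, -100, 14], 1],
    [[0, -0.27, 0], [-175, -100, 16], 1],
    [[0, -0.286, 0], [-190, -100, 17], 1],
    [[0, -0.286, 0], [-194, -100, 17], 1],
  ],
)

```text
time_s: 4.75
ee_pos: [541.3, -94.9, 327.6]
ee_rot: [-90.0, 0.0, 112.6]
force: [0.7, -0.2, -3.7]
gripper_width: 35.2
```

Call:
carry_out(
  increments=[
    [[0, 0, 0], [0, 0, 0], 1],
    [[0, 0, 0], [0, 0, 0], 1],
    [[0, 0, 0], [0, 0, 0], 1],
  ],
)

```text
time_s: 5.0
ee_pos: [541.4, -91.6, 327.5]
ee_rot: [-90.0, -0.1, 112.7]
force: [0.7, 0.2, -5.2]
gripper_width: 35.5
```

Run:
```python
from h import *
go([543.5,-92,270],112.7)
f=grab('wrist','w2')
```

```text
rot [-0.0004, 0.0006, 0.0009] shift [-1.3, 57.5, -1.7] rows>= 2.0 t 5.0 w 35.5 F [ 0.7  0.2 -5.2] z [541.4 -91.6 327.5] [-8.9980e+01 -5.0000e-02  1.1274e+02]
```

View pics/w2.png

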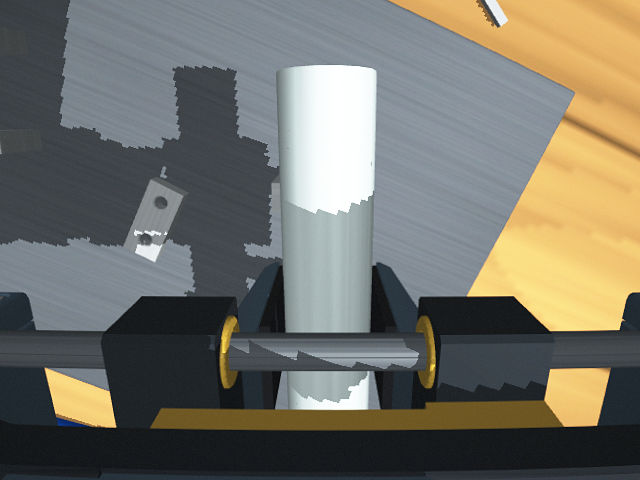

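```bash
cat >> h.py <<'E'
def inhand(r,L):
    f=load('wrist'); P,uv=cloud(f); s=f['state']; T=R.from_euler('xyz',s['ee_rot'],degrees=True)
    Q=T.inv().apply(P-s['ee_pos'])   # tool coords: x jaw, y down, z along spindle
    m=(abs(Q[:,0])<r*.9)&(abs(Q[:,1]-180)<40)&(Q[:,2]>22)&(Q[:,2]<L/2+20)&(uv[:,1]<300); Q=Q[m]
    def res(q): return np.hypot(Q[:,0]-q[0]-q[1]*Q[:,2],Q[:,1]-q[2]-q[3]*Q[:,2])-r
    o=least_squares(res,[0,0,180,0],loss='soft_l1')
    print('axis x0 %.2f slope %.4f, y0 %.2f slope %.4f'%tuple(o.x),'z end',np.percentile(Q[:,2],99.7).round(1),'res',np.median(abs(o.fun)).round(2),m.sum())
E
python3 -c "
from h import *
inhand(18,190)"
```

```text
axis x0 -0.26 slope -0.0057, y0 180.19 slope -0.0011 z end 94.1 res 0.35 18530
```

Call:
carry_out(
  increments=[
    [[0, 0, 0], [0, 8, 0], 1],
    [[0, 0, 0], [-1, 24, -1], 1],
    [[0, 0, 0], [-1, 42, -1], 1],
    [[0, 0, 0], [-1, 56, -2], 1],
    [[0, 0, 0], [-1, 65, -2], 1],
    [[0, 0, 0], [-1, 70, -2], 1],
    [[0, 0, 0], [-1, 70, -2], 1],
    [[0, 0, 0], [-1, 70, -2], 1],
  ],
)

```text
time_s: 5.72
ee_pos: [544.1, -92.4, 257.9]
ee_rot: [-90.0, 0.0, 112.7]
force: [-0.0, 0.4, -4.1]
gripper_width: 35.0
```

Run:
```python
from h import *
f=grab('side','s2'); go([543.5,-92,243.7],112.7)
im=f['frame'][200:360,300:500]; cv2.imwrite('pics/s2.png',cv2.resize(im,None,fx=3.7,fy=3.7,interpolation=cv2.INTER_CUBIC))
```

```text
rot [0.0013, 0.0003, -0.0008] shift [0.8, 14.7, 0.5] rows>= 1.0 t 5.7667 w 35.5 F [-1.2 -0.5 -4.4] z [544.2 -92.5 258.4] [-9.0080e+01  4.0000e-02  1.1272e+02]
```

View pics/s2.png

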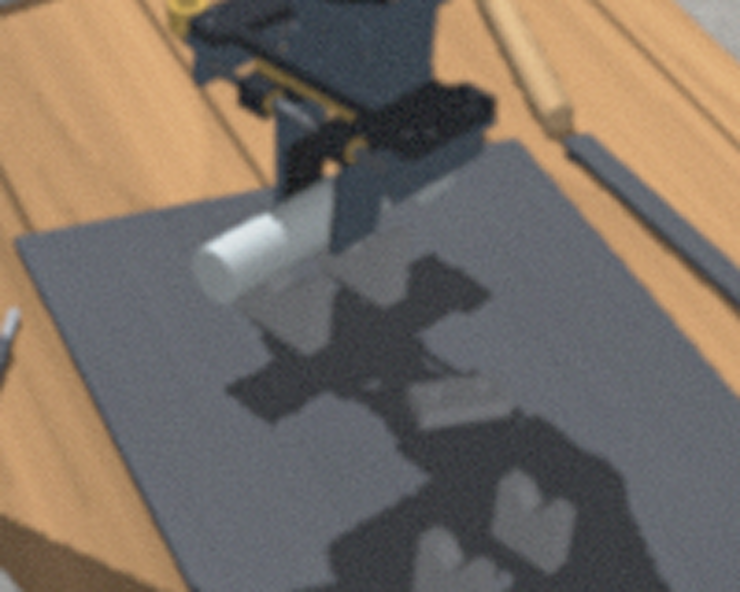

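Call:
carry_out(
  increments=[
    [[0, 0, 0], [0, 4, 0], 1],
    [[0, 0, 0], [0, 8, 0], 1],
    [[0, 0, 0], [0, 11, 0], 1],
    [[0, 0, 0], [0, 12, 0], 1],
    [[0, 0, 0], [0, 13, 0], 1],
    [[0, 0, 0], [0, 13, 0], 1],
  ],
)

```text
time_s: 6.27
ee_pos: [543.9, -92.8, 244.8]
ee_rot: [-90.0, 0.0, 112.7]
force: [-0.4, -1.0, -4.7]
gripper_width: 35.0
```

Call:
carry_out(
  increments=[
    [[0, 0, 0], [0, 0.5, 0], 1],
    [[0, 0, 0], [0, 1, 0], 1],
    [[0, 0, 0], [0, 1.5, 0], 1],
    [[0, 0, 0], [0, 1.5, 0], 1],
  ],
)

```text
time_s: 6.6
ee_pos: [544.2, -92.9, 244.0]
ee_rot: [-90.1, 0.1, 112.7]
force: [-0.4, -3.7, 1.7]
gripper_width: 35.3
```

Call:
carry_out(
  increments=[
    [[0, 0, 0], [0, 0.5, 0], 1],
    [[0, 0, 0], [0, 1, 0], 1],
    [[0, 0, 0], [0, 1, 0], 1],
    [[0, 0, 0], [0, 1, 0], 1],
  ],
)

```text
time_s: 6.93
ee_pos: [544.4, -93.1, 243.5]
ee_rot: [-90.1, 0.1, 112.7]
force: [-1.6, -2.7, 5.6]
gripper_width: 35.2
```

Call:
carry_out(
  increments=[
    [[0, 0, 0], [0, 0, 0], 0.5],
    [[0, 0, 0], [0, 0, 0], 0.3],
    [[0, 0, 0], [0, 0, 0], 0],
    [[0, 0, 0], [0, 0, 0], 0],
    [[0, 0, 0], [0, 0, 0], 0],
    [[0, 0, 0], [0, 0, 0], 0],
    [[0, 0, 0], [0, 0, 0], 0],
    [[0, 0, 0], [0, 0, 0], 0],
  ],
)

```text
time_s: 7.6
ee_pos: [543.8, -92.5, 242.1]
ee_rot: [-90.0, -0.0, 112.7]
force: [0.0, 0.0, 0.1]
gripper_width: 85.7
```

Call:
carry_out(
  increments=[
    [[0, 0, 0], [0, -2, 0], 0],
    [[0, 0, 0], [0, -8, 0], 0],
    [[0, 0, 0], [0, -20, 0], 0],
    [[0, 0, 0], [0, -40, 0], 0],
    [[0, 0, 0], [0, -65, 0], 0],
    [[0, 0, 0], [0, -95, 0], 0],
    [[0, 0, 0], [0, -130, 0], 0],
    [[0, 0, 0], [0, -160, 0], 0],
    [[0, 0, 0], [0, -160, 0], 0],
  ],
)

```text
time_s: 8.35
ee_pos: [544.8, -92.8, 409.6]
ee_rot: [-90.7, 0.4, 112.7]
force: [-0.2, -0.9, -0.1]
gripper_width: 90.9
```

```bash
cat >> h.py <<'E'
def find(f,mid,ang,L,r,zc):
    P,uv=cloud(f); a=np.radians(ang);d=np.array([np.cos(a),np.sin(a)]);q=P[:,:2]-mid;t=q@d;l=q@[-d[1],d[0]]
    m=(abs(l)<r+6)&(abs(P[:,2]-zc-r*.5)<r*.6+2)&(abs(t)<L/2+15)
    for sgn in(1,): rd=m&(abs(t)<L/2-33)
    b,an,z,lo,hi,e,k=cyl(P[rd],r,zc,a); dd=np.array([np.cos(np.radians(an)),np.sin(np.radians(an))])
    tt=(P[m][:,:2]-b)@dd; lo,hi=np.percentile(tt,[.5,99.5])
    print('axis pt',b.round(1),'ang',an.round(2),'z',z.round(1),'ends',(b+dd*lo).round(1),(b+dd*hi).round(1),'len',(hi-lo).round(1),'mid',(b+dd*(lo+hi)/2).round(1),'res',e.round(2),k)
E
python3 - <<'E'
from h import *
f=grab('wrist','w3'); find(f,(543.5,-92),22.7,190,18,63.5)
go([520,210,400],103)
E
```

```text
axis pt [541.3 -95.4] ang 22.52 z 63.1 ends [ 459.  -129.5] [631.4 -58.1] len 186.6 mid [545.2 -93.8] res 0.37 7113
rot [0.0077, 0.1693, -0.0041] shift [288.6, 5.8, -94.4] rows>= 8.0 t 8.4 w 91.0 F [-0.6  0.3  0.1] z [544.2 -92.7 406.5] [-90.42   0.27 112.7 ]
```

View pics/w3.png

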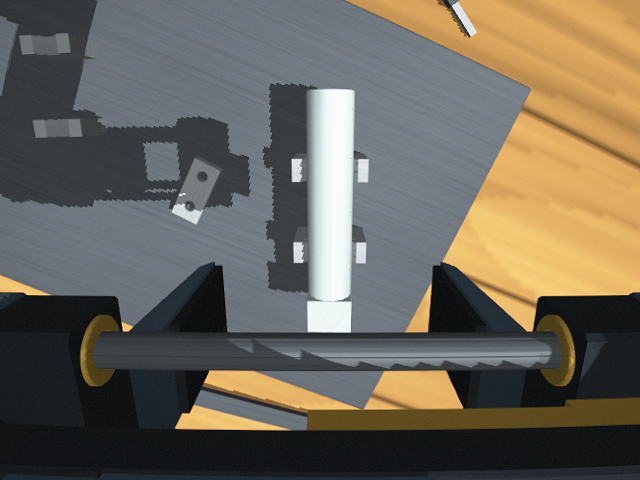

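Run:
```python
from h import *
f=load('wrist'); P,uv=cloud(f)
q=P[:,:2]-[543.5,-92]; a=np.radians(22.6); t=q@[np.cos(a),np.sin(a)]; l=q@[-np.sin(a),np.cos(a)]
m=(abs(P[:,2]-60)<3)&(abs(l)<45)&(abs(l)>20)&(abs(t)<70)
for s in(-1,1):
    k=m&(t*s>0); print(s,k.sum(),np.percentile(t[k],[1,99]).round(1),np.percentile(l[k],[1,99]).round(1),np.median(P[k,2]).round(1))
m=(abs(P[:,2]-50)<3)&(np.hypot(P[:,0]-536,P[:,1]+335)<60); print(m.sum(), uv[m].min(0) if m.any() else '',uv[m].max(0) if m.any() else '',cv2.minAreaRect(P[m][:,:2].astype(np.float32)) if m.any() else '')
```

```text
-1 550 [-42.8 -24.9] [-32.   27.6] 59.8
1 478 [25.2 43.2] [-31.9  27.2] 59.8
1243 [19 33] [ 84 137] ((537.0155029296875, -336.22015380859375), (78.43017578125, 42.32085418701172), 22.431468963623047)
```

Run:
```python
from h import *
go([531.5,337,260],103.1)
```

```text
rot [0.0077, 0.1676, -0.0041] shift [402.0, 145.7, -153.0] rows>= 11.0 t 8.4 w 91.0 F [-0.6  0.3  0.1] z [544.2 -92.7 406.5] [-90.42   0.27 112.7 ]
```

Call:
carry_out(
  increments=[
    [[0, 0.01, 0], [20, 0, -8], 0],
    [[0, 0.03, 0], [54, 0, -21], 0],
    [[0, 0.05, 0], [90, 0, -34], 0],
    [[0, 0.07, 0], [126, 0, -48], 0],
    [[0, 0.09, 0], [162, 0, -62], 0],
    [[0, 0.11, 0], [198, 0, -75], 0],
    [[0, 0.13, 0], [234, 2, -89], 0],
    [[0, 0.15, 0], [268, 10, -102], 0],
    [[0, 0.167, 0], [300, 22, -114], 0],
    [[0, 0.167, 0], [328, 40, -125], 0],
  ],
)

```text
time_s: 9.23
ee_pos: [532.1, 260.5, 362.2]
ee_rot: [-90.1, -0.0, 103.2]
force: [0.8, -0.6, 0.8]
gripper_width: 91.6
```

Run:
```python
from h import *
go([531.5,337,260],103.1)
```

```text
rot [0.0015, 0.0009, 0.0007] shift [74.5, 102.2, -16.7] rows>= 4.0 t 9.2333 w 91.6 F [ 0.8 -0.6  0.8] z [532.1 260.5 362.2] [-9.0090e+01 -4.0000e-02  1.0315e+02]
```

Call:
carry_out(
  increments=[
    [[0, 0, 0], [24, 24, -6], 0],
    [[0, 0, 0], [46, 46, -11], 0],
    [[0, 0, 0], [64, 68, -15], 0],
    [[0, 0, 0], [72, 86, -17], 0],
    [[0, 0, 0], [73, 98, -17], 0],
    [[0, 0, 0], [73, 102, -17], 0],
    [[0, 0, 0], [73, 102, -17], 0],
    [[0, 0, 0], [73, 102, -17], 0],
  ],
)

```text
time_s: 9.9
ee_pos: [532.8, 332.5, 260.8]
ee_rot: [-90.0, 0.0, 103.1]
force: [0.6, -0.2, 0.8]
gripper_width: 91.1
```

Run:
```python
from h import *
f=grab('wrist','w4'); find(f,(531,337),13.1,160,11,11)
go([531.5,337,194],103.1)
```

```text
axis pt [527.  336.4] ang 13.05 z 10.6 ends [454.8 319.7] [608.8 355.3] len 158.0 mid [531.8 337.5] res 0.33 5864
rot [0.0017, -0.0004, 0.0005] shift [4.6, 67.4, 0.5] rows>= 2.0 t 9.95 w 91.2 F [-0.2  0.7 -0.4] z [533.  332.5 261.4] [-9.0100e+01 -3.0000e-02  1.0308e+02]
```

Call:
carry_out(
  increments=[
    [[0, 0, 0], [2, 15, 0], 0],
    [[0, 0, 0], [5, 35, 0], 0],
    [[0, 0, 0], [5, 50, 0], 0],
    [[0, 0, 0], [5, 58, 0], 0],
    [[0, 0, 0], [5, 63, 0], 0],
    [[0, 0, 0], [5, 65, 0], 0],
    [[0, 0, 0], [5, 65, 0], 0],
    [[0, 0, 0], [5, 65, 0], 0],
  ],
)

```text
time_s: 10.62
ee_pos: [531.8, 338.1, 196.3]
ee_rot: [-90.1, -0.0, 103.1]
force: [-0.3, 0.1, 0.6]
gripper_width: 91.1
```

Call:
carry_out(
  increments=[
    [[0, 0, 0], [-0.5, 2, 0], 0.4],
    [[0, 0, 0], [-0.5, 2, 0], 0.7],
    [[0, 0, 0], [-0.5, 2, 0], 1],
    [[0, 0, 0], [-0.5, 2, 0], 1],
    [[0, 0, 0], [-0.5, 2, 0], 1],
    [[0, 0, 0], [-0.5, 2, 0], 1],
    [[0, 0, 0], [-0.5, 2, 0], 1],
    [[0, 0, 0], [-0.5, 2, 0], 1],
    [[0, 0, 0], [-0.5, 2, 0], 1],
    [[0, 0, 0], [-0.5, 2, 0], 1],
  ],
  force=25,
)

```text
time_s: 11.45
ee_pos: [531.5, 337.6, 193.2]
ee_rot: [-90.0, -0.0, 103.1]
force: [-0.2, 0.6, 0.0]
gripper_width: 27.6
```

Call:
carry_out(
  increments=[
    [[0, 0, 0], [0, 0, 0], 1],
    [[0, 0, 0], [0, 0, 0], 1],
    [[0, 0, 0], [0, 0, 0], 1],
    [[0, 0, 0], [0, 0, 0], 1],
    [[0, 0, 0], [0, 0, 0], 1],
    [[0, 0, 0], [0, 0, 0], 1],
  ],
)

```text
time_s: 11.95
ee_pos: [531.5, 337.6, 193.3]
ee_rot: [-90.0, -0.0, 103.1]
force: [-0.8, 1.0, 0.9]
gripper_width: 21.3
```

Call:
carry_out(
  increments=[
    [[0, 0, 0], [0, -2, 0], 1],
    [[0, 0, 0], [0, -8, 0], 1],
    [[0, 0, 0], [0, -20, 0], 1],
    [[0, 0, 0], [0, -38, 0], 1],
    [[0, 0, 0], [0, -60, 0], 1],
    [[0, 0, 0], [0, -80, 0], 1],
    [[0, 0, 0], [0, -95, 0], 1],
    [[0, 0, 0], [0, -105, 0], 1],
    [[0, 0, 0], [0, -105, 0], 1],
    [[0, 0, 0], [0, -105, 0], 1],
  ],
)

```text
time_s: 12.78
ee_pos: [531.4, 337.5, 298.8]
ee_rot: [-90.1, -0.0, 103.1]
force: [-0.3, -0.4, -2.0]
gripper_width: 21.5
```

Run:
```python
from h import *
f=grab('wrist','w5'); inhand(11,160)
go([537,-336,300],112.4)
```

```text
axis x0 -0.40 slope 0.0014, y0 182.60 slope -0.0001 z end 79.0 res 0.35 7894
rot [-0.0011, -0.1618, -0.0002] shift [-657.1, -1.9, 147.3] rows>= 17.0 t 12.8333 w 21.5 F [-1.2  0.5 -2.2] z [531.2 337.4 297.8] [-8.9940e+01  2.0000e-02  1.0313e+02]
```

Call:
carry_out(
  increments=[
    [[0, 0, 0], [-8, -6, 2], 1],
    [[0, 0, 0], [-24, -14, 5], 1],
    [[0, 0, 0], [-48, -24, 11], 1],
    [[0, 0, 0], [-76, -30, 17], 1],
    [[0, 0, 0], [-105, -30, 24], 1],
    [[0, 0, 0], [-134, -30, 30], 1],
    [[0, 0, 0], [-163, -30, 37], 1],
    [[0, 0, 0], [-192, -30, 43], 1],
    [[0, 0, 0], [-221, -30, 50], 1],
    [[0, 0, 0], [-250, -30, 56], 1],
  ],
)

```text
time_s: 13.67
ee_pos: [532.9, 78.7, 328.4]
ee_rot: [-89.9, 0.0, 103.1]
force: [1.3, -0.5, -1.9]
gripper_width: 21.5
```

Call:
carry_out(
  increments=[
    [[0, 0, 0], [-29, 0, 6], 1],
    [[0, 0, 0], [-58, 0, 13], 1],
    [[0, 0, 0], [-87, 0, 19], 1],
    [[0, 0, 0], [-116, 0, 26], 1],
    [[0, 0, 0], [-145, 0, 32], 1],
    [[0, 0, 0], [-174, 0, 39], 1],
    [[0, 0, 0], [-203, 0, 45], 1],
    [[0, 0, 0], [-232, 0, 52], 1],
    [[0, 0, 0], [-260, 0, 58], 1],
    [[0, 0, 0], [-286, 0, 64], 1],
  ],
)

```text
time_s: 14.5
ee_pos: [535.1, -214.3, 328.4]
ee_rot: [-90.0, 0.0, 103.1]
force: [-0.6, 0.7, -2.1]
gripper_width: 21.3
```

Run:
```python
from h import *
go([537,-336,300],112.4)
```

```text
rot [-0.0009, -0.1629, -0.0] shift [-119.0, 28.4, 25.6] rows>= 3.0 t 14.5 w 21.3 F [-0.6  0.7 -2.1] z [ 535.1 -214.3  328.4] [-8.9950e+01  1.0000e-02  1.0307e+02]
```

Call:
carry_out(
  increments=[
    [[0, -0.02, 0], [-26, 0, 6], 1],
    [[0, -0.05, 0], [-50, 0, 11], 1],
    [[0, -0.09, 0], [-72, 0, 16], 1],
    [[0, -0.12, 0], [-90, 5, 20], 1],
    [[0, -0.15, 0], [-104, 12, 23], 1],
    [[0, -0.163, 0], [-112, 20, 25], 1],
    [[0, -0.163, 0], [-116, 28, 26], 1],
    [[0, -0.163, 0], [-116, 28, 26], 1],
    [[0, -0.163, 0], [-116, 28, 26], 1],
  ],
)

```text
time_s: 15.25
ee_pos: [536.9, -330.2, 299.5]
ee_rot: [-89.9, -0.1, 112.4]
force: [1.1, 0.1, -0.6]
gripper_width: 21.4
```

Run:
```python
from h import *
f=grab('wrist','w6'); inhand(11,160); go([537,-336,246],112.4)
P,uv=cloud(f); q=P[:,:2]-[537,-336]; a=np.radians(22.4); t=q@[np.cos(a),np.sin(a)]; l=q@[-np.sin(a),np.cos(a)]
m=(abs(P[:,2]-50)<3)&(abs(l)<28)&(abs(t)<50)
for s in(-1,1):
    k=m&(t*s>0); print(s,k.sum(),np.percentile(t[k],[1,99]).round(1) if k.any() else '',np.percentile(l[k],[1,99]).round(1) if k.any() else '')
```

```text
axis x0 -0.36 slope 0.0019, y0 182.62 slope -0.0009 z end 79.0 res 0.35 7902
rot [-0.0003, 0.0013, 0.0011] shift [-5.5, 54.1, 2.5] rows>= 2.0 t 15.3 w 21.4 F [ 0.1  0.4 -1.7] z [ 537.3 -330.   300.1] [-8.9980e+01 -6.0000e-02  1.1248e+02]
-1 488 [-38.3 -24.6] [-20.7 -10.1]
1 0
```

View pics/w6.png

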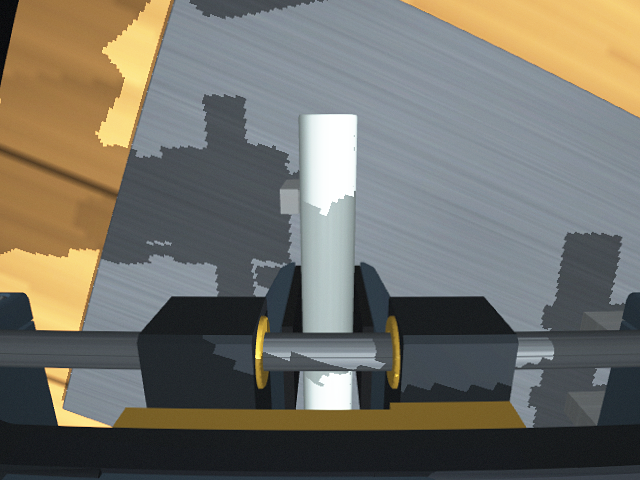

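Call:
carry_out(
  increments=[
    [[0, 0, 0], [-3, 5, 1], 1],
    [[0, 0, 0], [-6, 14, 2], 1],
    [[0, 0, 0], [-6, 26, 2], 1],
    [[0, 0, 0], [-6, 37, 2], 1],
    [[0, 0, 0], [-6, 45, 2], 1],
    [[0, 0, 0], [-6, 50, 2], 1],
    [[0, 0, 0], [-6, 53, 2], 1],
    [[0, 0, 0], [-6, 54, 2], 1],
    [[0, 0, 0], [-6, 54, 2], 1],
    [[0, 0, 0], [-6, 54, 2], 1],
  ],
)

```text
time_s: 16.13
ee_pos: [538.1, -337.0, 246.7]
ee_rot: [-90.0, 0.0, 112.5]
force: [0.2, -0.7, -1.4]
gripper_width: 22.1
```

Call:
carry_out(
  increments=[
    [[0, 0, 0], [0, 1.5, 0], 1],
    [[0, 0, 0], [0, 3, 0], 1],
    [[0, 0, 0], [0, 4.5, 0], 1],
    [[0, 0, 0], [0, 5.5, 0], 1],
    [[0, 0, 0], [0, 6, 0], 1],
    [[0, 0, 0], [0, 6.5, 0], 1],
    [[0, 0, 0], [0, 6.5, 0], 1],
  ],
)

```text
time_s: 16.72
ee_pos: [537.9, -336.9, 239.6]
ee_rot: [-90.0, -0.0, 112.5]
force: [0.5, 0.4, -1.9]
gripper_width: 21.8
```

Call:
carry_out(
  increments=[
    [[0, 0, 0], [0, 0.5, 0], 1],
    [[0, 0, 0], [0, 1, 0], 1],
    [[0, 0, 0], [0, 1.5, 0], 1],
    [[0, 0, 0], [0, 1.5, 0], 1],
    [[0, 0, 0], [0, 1.5, 0], 1],
  ],
)

```text
time_s: 17.13
ee_pos: [537.9, -336.8, 238.7]
ee_rot: [-90.0, 0.0, 112.5]
force: [-0.2, 0.7, 1.4]
gripper_width: 21.4
```

Call:
carry_out(
  increments=[
    [[0, 0, 0], [0, 0.3, 0], 1],
    [[0, 0, 0], [0, 0.7, 0], 1],
    [[0, 0, 0], [0, 0.7, 0], 1],
  ],
)

```text
time_s: 17.38
ee_pos: [537.9, -336.8, 238.6]
ee_rot: [-90.0, 0.0, 112.5]
force: [-2.5, 0.8, 6.7]
gripper_width: 21.4
```

Bedded (≈8 N push, at the expected height). Release and lift.

Call:
carry_out(
  increments=[
    [[0, 0, 0], [0, 0, 0], 0.6],
    [[0, 0, 0], [0, 0, 0], 0.4],
    [[0, 0, 0], [0, 0, 0], 0.4],
    [[0, 0, 0], [0, 0, 0], 0],
    [[0, 0, 0], [0, 0, 0], 0],
    [[0, 0, 0], [0, 0, 0], 0],
    [[0, 0, 0], [0, 0, 0], 0],
    [[0, 0, 0], [0, 0, 0], 0],
    [[0, 0, 0], [0, 0, 0], 0],
    [[0, 0, 0], [0, 0, 0], 0],
  ],
)

```text
time_s: 18.22
ee_pos: [537.9, -336.9, 237.5]
ee_rot: [-90.0, -0.0, 112.5]
force: [1.0, 0.6, 1.1]
gripper_width: 85.5
```

Call:
carry_out(
  increments=[
    [[0, 0, 0], [0, -2, 0], 0],
    [[0, 0, 0], [0, -8, 0], 0],
    [[0, 0, 0], [0, -20, 0], 0],
    [[0, 0, 0], [0, -40, 0], 0],
    [[0, 0, 0], [0, -65, 0], 0],
    [[0, 0, 0], [0, -95, 0], 0],
    [[0, 0, 0], [0, -120, 0], 0],
    [[0, 0, 0], [0, -140, 0], 0],
    [[0, 0, 0], [0, -140, 0], 0],
    [[0, 0, 0], [0, -140, 0], 0],
  ],
)

```text
time_s: 19.05
ee_pos: [537.9, -336.8, 379.8]
ee_rot: [-90.1, 0.2, 112.5]
force: [-0.4, 0.2, -0.3]
gripper_width: 91.1
```

Run:
```python
from h import *
f=grab('wrist','w7'); find(f,(537.9,-336.8),22.4,160,11,55.6)
P,uv=cloud(f); q=P[:,:2]-[537,-336]; a=np.radians(22.4); t=q@[np.cos(a),np.sin(a)]; l=q@[-np.sin(a),np.cos(a)]
m=(abs(P[:,2]-50)<2)&(abs(l)<28)&(abs(l)>12)&(abs(t)<50)
print('block tops t,l',np.percentile(t[m],[1,99]).round(1),np.percentile(l[m],[1,99]).round(1))
s=grab('top','t1'); find(s,(544.5,-94),22.6,190,18,63.5)
im=np.hstack([cv2.resize(f['frame'][60:360,180:460],(400,428)),cv2.resize(s['frame'][140:270,320:440],(395,428))]); cv2.imwrite('pics/fin.png',im)
```

```text
axis pt [ 536.  -336.9] ang 22.85 z 55.1 ends [ 465.4 -366.6] [ 610.4 -305.5] len 157.4 mid [ 537.9 -336.1] res 0.36 3614
block tops t,l [-38.4  39.1] [-20.6  19.2]
axis pt [543.3 -92.9] ang 22.87 z 63.1 ends [ 456.6 -129.5] [630.8 -56.1] len 189.0 mid [543.7 -92.8] res 1.27 580
```

View pics/fin.png

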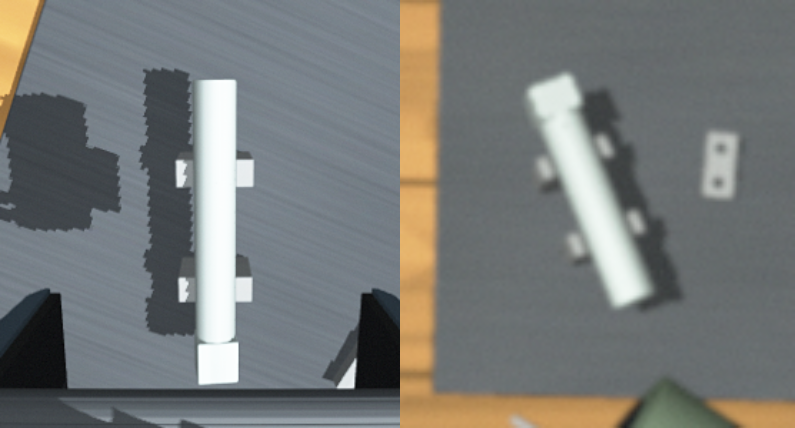

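```bash
python3 -c "
from h import *
print(env.job_done())"
```

```text
the job is handed in; nothing more can be done
None
```

Both spindles are in their V-blocks, released, and the job was handed in at about 19 s of the 58 s allowed. No verdict is reported.

I gripped each spindle across its middle and lowered it until the wrist force showed it bedded, at about 8–10 N. I then opened the jaws and lifted clear.

| Last check | Thick spindle, larger Vs | Thin spindle, smaller Vs |
|---|---|---|
| Axis height, measured / nominal | 63.1 / 63.5 mm | 55.1 / 55.6 mm |
| Sideways from seat centre | under 1 mm | under 1 mm |
| Lengthwise from seat centre | about 2–3 mm | about 1 mm |
| Out of line with the Vs | under 0.5° | about 0.5° |

- **Camera disagreement:** the wrist and top cameras differed by up to about 3 mm lengthwise on the thick spindle. That is well inside the 15 mm allowed.
- **Drilled block and bush:** the arm never came near either. The drilled block shows undisturbed in the last picture. I did not measure the bush again at the end.

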